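# Back the ratchet turntable off by one notch

## Task

The ratchet turntable has been indexed one notch too far. Using only a fingertip or the outside of the shut fingers, never gripping, swing the pawl up by its yellow ball until it rests thrown back, push the wheel backward (clockwise seen from above) by its red post by one notch, then push the pawl over again so that it drops fully into the next notch. Push gently, do not turn the wheel forward past its starting notch, leave the other loose things on the table alone, and finish clear of everything.

Things in the scene. Friction and masses are not known exactly. Their poses are not given: they have to be found in the camera images.
- index_base: green cast base of the turntable, fixed on the table, placed differently each time. Round foot 224 mm across, 12 mm thick; origin at its centre on the table, on the wheel's axis, z up. Its -y axis points from the wheel's axis to the pawl, which hangs in a bracket there; its +y points from the pawl across the wheel.
- pawl_hinge (a point): middle of the pawl's level hinge pin, which runs along the base's x axis: base frame x 0, y -133, z 52 mm. The bracket round it is 36 mm wide along x, and reaches from y -146 to -120 mm and up to z 59 mm. Behind it, at y -165 to -155 mm, is a back stop 20 mm wide and 50 mm high.
- wheel (a joint): angle of the wheel about its upright axis (rad), near 0 at the start, with the pawl in its notch and about 0.03 rad of play either way. Counter-clockwise from above = forward = growing; clockwise = backward = falling. 12 notches: one notch back is about -0.524. It stays where it is left; about 3 N at the post turns it.
- wheel_face (a point): centre of the wheel's upper face, 34 mm above the table; aluminium disc 208 mm across. Steel saw teeth stand on its rim, 80 to 104 mm from the axis, crests 47 mm above the table. Going backward the lowered pawl slides down a tooth's ramp into the notch and stops at the next steep face. A dark wood block 55 x 55 x 40 mm is fixed on the middle of the wheel.
- post (a point): middle of the upright red handle on the wheel, 66 mm from the wheel's axis, 70 mm above the table; about 20 mm thick, from 48 to 90 mm above the table. At the start in the base frame at about x -64, y -17 mm; pushing it toward the base's +y turns the wheel backward. One notch moves it 34 mm.
- pawl (a joint): angle of the pawl about its hinge (rad): 0 fully down in a notch, growing as the nose lifts and the ball swings outward, 0.92 thrown back at its stop. Held by its weight alone: it falls down again below about 0.5 and falls back and rests there beyond about 0.6. About 1 N at the ball moves it.
- pawl_ball (a point): centre of the yellow ball, 20 mm thick, on the pawl's thin lever, 50 mm from the hinge. Pawl down: lever nearly upright, ball 99 mm above the table, 116 mm from the wheel's axis (base y -116); pushed outward, away from the wheel, it lifts the pawl. Thrown back: about 160 mm from the axis, 94 mm high; pushed inward, toward the wheel, it lets the pawl drop.
- pawl_nose (a point): underside of the pawl's steel nose, 8 mm wide, 41 mm from the hinge. Pawl down: 92 mm from the wheel's axis, 35 mm above the table, 1 mm off the floor of the notch; the arm that carries it is 10 mm wide with its top at 58 mm. Thrown back: the arm points steeply up, its end about 95 mm above the table.
- tape_measure: yellow tape measure 36 x 80 x 64 mm, loose, origin at its underside: leave alone
- masking_tape: roll of masking tape, 100 mm across, 36 mm high, loose, origin at its underside: leave alone
- offcut: wood offcut 35 x 70 x 35 mm, loose, origin at its underside: leave alone

How it is judged (in metres and radians):
On the way, in this order (a step that is already met when the one before it is completed fails the run):
1. the pawl is thrown back and rests there (value of joint pawl above 0.8 rad), for 0.2 s.
2. the wheel has been pushed backward at least half a notch with the pawl up (value of joint pawl above 0.55 rad and value of joint wheel below -0.26 rad), for 0.1 s.
At the end, for the whole second after the job is handed in: the pawl is fully down (within 0.06 rad) in the notch next to the one it started in, the wheel one notch back of its start (joint -0.524, from -0.624 to -0.374) and at rest (value of joint pawl below 0.06 rad and value of joint wheel between -0.6236 and -0.3736 rad and velocity of joint wheel between -0.05 and 0.05 rad/s); the robot touches nothing.
It fails at once if the wheel is turned forward past its starting notch (value of joint wheel above 0.3 rad).
It fails at once if the fingers grip or force the pawl (over 35 N) (contact force between the fingers and pawl above 35 N).
It fails at once if the fingers grip or force the wheel (over 35 N) (contact force between the fingers and wheel above 35 N).
It fails at once if the tape measure, the masking tape or the offcut is moved or lifted (over 20 mm) (distance of any of tape_measure, masking_tape, offcut from where it was at the start of the episode above 0.02 m).
It also fails if it takes over 54 s, if anything falls off the work surface, if the arm or the gripper's body presses on something with over 40 N, if the wrist force passes 120 N, or if a joint passes its speed limit or range.

## Robot

A 6-joint arm with a two-finger parallel gripper is mounted at the origin on a cart in front of the work surface, level with it; the furniture and walls round the work are solid. World frame = base frame: x ahead of the robot, y to its left, z up, the work surface at z = 0. Lengths are in mm, angles in degrees, forces in N, time in s.
With the tool pointing down it reaches from about 350 to 850 mm from the base axis. Payload 8.1 kg.
Tool frame: the origin (TCP) lies at the centre of the arm's flange, where the gripper is bolted on; the fingertips stand 173 mm ahead of it and the grasp point (between the pads) lies 155 mm ahead of it; z points along the fingers, y is the line along which they close (so a half turn about z gives the same grasp; the last joint's range is limited). The gripper opens to 85 mm and grips with 20 to 120 N. Pads are 22 mm wide; open, the fingers measure 114 mm over their backs; the gripper's body (76 mm by 85 mm) begins 54 mm behind the grasp point. The pads swing forward as they close: fully open they stand 13 mm farther back than shut.
Start: joints at [-75.539, 7.471, 85.268, -0, 87.261, -4.893], TCP at [198.868, -566.09, 404.692] pointing down, gripper open.
Joint ranges: [-169.43, 169.43], [-51.17, 129.36], [1.28, 143.12], [-76.62, 256.62], [0, 156.53], [-152.29, 152.29]. Speed limits (degrees/s): [136.94, 136.94, 159.86, 180, 180, 180].

## Interface

Orientations are given as [roll, pitch, yaw] about the fixed x, y, z axes, in that order (R = Rz(yaw) Ry(pitch) Rx(roll)).
In Python, from bench import * gives the robot as it stands.
- The arm moves only by the shell command python3 -m jog 'ROWS' [FORCE]. ROWS is text: rows parted by semicolons, each of 7 numbers parted by spaces: the shift along the tool's x, y, z scaled (see below), then the turn, a rotation vector about the tool's x, y, z scaled (see below), then the closure, from -1 (fully open) to 1 (shut). In form: tx ty tz wx wy wz hand; .... A call has 1 to 5 rows; each row shifts and turns the commanded pose from where the row before left it, along the tool's axes as they then stand; what a row does not reach is not made up. The controller multiplies each number of a shift by 0.1 m and each number of a turn by 60 degrees. A row lasts 1/8 s, in which the tool goes at most 62.5 mm and 10.7 degrees, less where a joint would pass 70% of its speed; a pose out of reach is approached as far as the arm can. A call with a number of a shift or a turn outside -1 to 1 is refused whole. A call with a gripper value outside its range is refused whole. The fingers move at their own pace and stop on an object; FORCE is the grip in N (left out, the last holds). Time passes only in rows, so rows that do not move let the fingers close. It gives the time, the measured TCP pose, the force, the opening and the grip force at its end, in the units of the state.
- sense(): the state, without advancing time (a new reading comes with each control period).
- snapshot(name): name is "side" or "top"; returns a dict with "img" (420x560x3 uint8, red, green, blue), "fx", "fy", "cx", "cy" (pixels), "extrinsics" (4x4, takes a point from camera to world coordinates). Camera axes: x right, y down, z forward; pixel columns grow to the right and rows downward; lengths in mm; the calibration is good to about 2 mm. A picture is of the moment at which its call begins. There is no depth.
- hand_in(): hands the job in; it is judged then, once.
The state is a dict: "time": time; "joint_pos": joint angles; "qd": joint speeds; "joint_efforts": joint torques, N m; "tool_pos": TCP position; "tcp_rot": TCP orientation; "ft_force": force on the tool from outside, world axes, zero at the start; "wrist_torque": the same for the moment, N m; "finger_gap": finger opening in mm; "grip_force": force on a finger pad.
Only numpy, scipy, OpenCV 4.12 (cv2) and the standard library are available. Lean on these libraries where they do the work, as an engineer would, in place of code of your own. Each camera call takes 0.05 s, during which the arm holds its last target. There are 200 camera calls.

## Working session

There is one attempt and no reset: what is moved stays moved. The work goes in short steps, Python scripts to look and compute and a shell command to move; the robot and the scene stay as the last step left them, time stands still between calls to the robot, and variables do not carry over. Pictures are saved under pics/ and viewed, at most 10 in all, crops included, and the job is handed in when it is done.

```bash
mkdir -p pics; python3 - <<'E'
from bench import *
import cv2,numpy as np
for n in("top","side"):
    s=snapshot(n); cv2.imwrite(f"pics/{n}0.png",s["img"][:,:,::-1]); print(n,s["fx"],s["fy"],s["cx"],s["cy"],np.round(s["extrinsics"],3).tolist())
s=sense();print({k:np.round(v,2) for k,v in s.items()})
E
```

```text
top 485.36938069129366 485.36938069129366 279.74935696471624 209.7236374500096 [[0.024, -0.997, 0.072, 547.701], [-1.0, -0.023, 0.002, 29.985], [-0.0, -0.073, -0.997, 1125.695], [0.0, 0.0, 0.0, 1.0]]
side 510.5031325745201 510.5031325745201 277.31866466667464 204.74627525540842 [[-0.829, -0.345, 0.439, 203.056], [-0.558, 0.489, -0.67, 668.515], [0.017, -0.801, -0.598, 654.685], [0.0, 0.0, 0.0, 1.0]]
{'time': np.float64(0.1), 'joint_pos': array([-75.54,   7.51,  85.32,  -0.  ,  87.26,  -4.89]), 'qd': array([ 0.03, -0.06, -0.13,  0.04, -0.03,  0.07]), 'joint_efforts': array([ 0.000e+00, -5.710e+01, -5.019e+01, -0.000e+00,  1.000e-02,
        0.000e+00]), 'tool_pos': array([ 198.81, -565.88,  403.73]), 'tcp_rot': array([-1.799e+02, -1.000e-02,  1.936e+01]), 'ft_force': array([ 0.14, -0.54,  0.1 ]), 'wrist_torque': array([-0.04,  0.02,  0.01]), 'grip_force': np.float64(0.0), 'finger_gap': np.float64(85.29)}
```

View pics/top0.png

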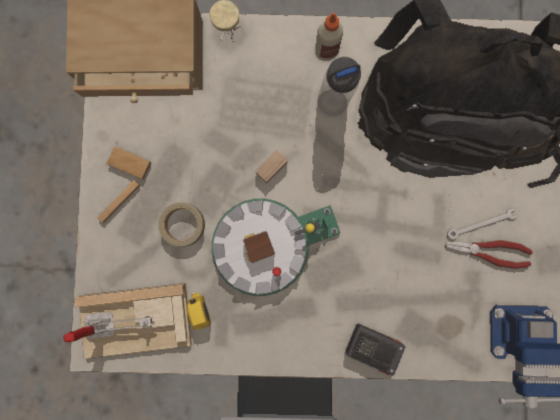

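View pics/side0.png

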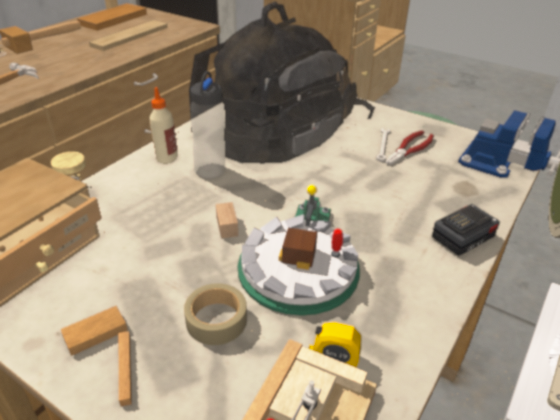

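The top view shows the wheel centre near (260,247), the ball at (310,228) and the post at (277,271). In the side view the ball is at (312,189) and the post at (337,239). Next I'll triangulate these.

```bash
cat > h.py <<'E'
from bench import *
import cv2,numpy as np
def ray(s,p):
    E=s["extrinsics"];d=E[:3,:3]@[(p[0]-s["cx"])/s["fx"],(p[1]-s["cy"])/s["fy"],1]
    return E[:3,3],d/np.linalg.norm(d)
def plane(s,p,z):
    o,d=ray(s,p);return o+d*(z-o[2])/d[2]
def tri(rs):
    A=sum(np.eye(3)-np.outer(d,d) for o,d in rs);b=sum((np.eye(3)-np.outer(d,d))@o for o,d in rs);return np.linalg.solve(A,b)
def blob(s,col,box):
    h=cv2.cvtColor(s["img"],cv2.COLOR_RGB2HSV);H,S,V=[h[...,i].astype(int) for i in range(3)]
    m={"y":(H>22)&(H<34)&(S>170)&(V>120),"r":((H<6)|(H>174))&(S>170)&(V>90)}[col]
    k=np.zeros(m.shape,bool);x0,y0,x1,y1=box;k[y0:y1,x0:x1]=1;m&=k
    n,l,st,c=cv2.connectedComponentsWithStats(m.astype(np.uint8))
    if n<2:return None
    i=1+st[1:,4].argmax();return c[i],st[i].tolist()
B=dict(top=dict(y=(285,200,350,250),r=(225,225,300,290)),side=dict(y=(290,170,350,215),r=(310,215,360,260)))
E
python3 - <<'E'
from h import *
S={n:snapshot(n) for n in("top","side")}
for c in"yr":
    b={n:blob(S[n],c,B[n][c]) for n in S};print(c,b);p=tri([ray(S[n],b[n][0]) for n in S]);print(p.round(1), plane(S["top"],b["top"][0],99 if c=="y" else 85).round(1))
t=S["top"];h=cv2.cvtColor(t["img"],cv2.COLOR_RGB2HSV)
g=((h[...,0]>60)&(h[...,0]<95)&(h[...,1]>90)).astype(np.uint8);g[:,:205]=0;g[:,345:]=0;g[:190]=0;g[305:]=0
ys,xs=np.nonzero(g)
P=np.array([plane(t,(x,y),12)[:2] for x,y in zip(xs,ys)])
# outermost points per angle bin, circle lsq excluding the bracket
c=np.array([500,70.])
from scipy.optimize import least_squares
c=plane(t,(260,247),12)[:2]
for _ in range(4):
    a=np.arctan2(*(P-c).T[::-1]);r=np.linalg.norm(P-c,axis=1);q=[]
    for k in np.arange(-np.pi,np.pi,.1):
        m=(a>=k)&(a<k+.1)&(r<120)
        if m.sum(): q.append(P[m][r[m].argmax()])
    q=np.array(q);f=least_squares(lambda v:np.hypot(*(q-v[:2]).T)-v[2],[*c,112],loss="soft_l1");c=f.x[:2]
print("centre",f.x,len(q))
v=cv2.resize(t["img"][180:310,200:360],None,fx=5,fy=4.6)[:, :, ::-1];cv2.imwrite("pics/c1.png",cv2.resize(t["img"][180:310,200:360],(720,585),interpolation=2)[:,:,::-1])
E
```

```text
y {'top': None, 'side': (array([311.38596491, 189.47368421]), [308, 185, 8, 10, 57])}Traceback (most recent call last):
  File "<stdin>", line 4, in <module>
TypeError: 'NoneType' object is not subscriptable
```

```bash
sed -i 's/(H>22)&(H<34)&(S>170)&(V>120)/(H>19)\&(H<36)\&(S>140)\&(V>90)/' h.py
cat > loc.py <<'E'
from h import *
from scipy.optimize import least_squares
S={n:snapshot(n) for n in("top","side")}
t=S["top"];h=cv2.cvtColor(t["img"],cv2.COLOR_RGB2HSV);print("px",h[226:231,308:313].tolist())
cv2.imwrite("pics/c1.png",cv2.resize(t["img"][180:310,200:360],(720,585),interpolation=2)[:,:,::-1])
for c in"yr":
    b={n:blob(S[n],c,B[n][c]) for n in S};print(c,b)
    if all(b.values()): p=tri([ray(S[n],b[n][0]) for n in S]);print(p.round(1), plane(S["top"],b["top"][0],99 if c=="y" else 85).round(1))
g=((h[...,0]>60)&(h[...,0]<95)&(h[...,1]>90)).astype(np.uint8);g[:,:205]=0;g[:,345:]=0;g[:190]=0;g[305:]=0
ys,xs=np.nonzero(g)
P=np.array([plane(t,(x,y),12)[:2] for x,y in zip(xs,ys)])
c=plane(t,(260,247),12)[:2]
for _ in range(4):
    a=np.arctan2(*(P-c).T[::-1]);r=np.linalg.norm(P-c,axis=1);q=[]
    for k in np.arange(-np.pi,np.pi,.1):
        m=(a>=k)&(a<k+.1)&(r<120)
        if m.sum(): q.append(P[m][r[m].argmax()])
    q=np.array(q);f=least_squares(lambda v:np.hypot(*(q-v[:2]).T)-v[2],[*c,112],loss="soft_l1");c=f.x[:2]
print("centre",f.x,len(q))
E
python3 loc.py
```

```text
px [[[24, 159, 200], [26, 155, 203], [26, 155, 204], [25, 159, 202], [24, 161, 197]], [[24, 163, 195], [25, 157, 201], [25, 158, 202], [25, 161, 201], [24, 161, 195]], [[24, 161, 187], [24, 162, 194], [24, 161, 196], [24, 162, 194], [24, 162, 187]], [[24, 162, 173], [24, 162, 180], [24, 162, 183], [24, 164, 180], [24, 163, 172]], [[24, 163, 152], [24, 164, 160], [24, 163, 163], [24, 164, 159], [23, 159, 149]]]
y {'top': (array([309.80327869, 227.29508197]), [306, 223, 9, 9, 61]), 'side': (array([311.19117647, 189.32352941]), [307, 185, 9, 10, 68])}
[586.4 -32.4  98.4] [586.5 -32.3  99. ]
r {'top': (array([276.41935484, 271.4516129 ]), [274, 269, 6, 6, 31]), 'side': (array([336.93209877, 239.30246914]), [333, 229, 9, 22, 162])}
[490.4  36.2  69. ] [491.4  36.1  85. ]Traceback (most recent call last):
  File "loc.py", line 14, in <module>
    a=np.arctan2(*(P-c).T[::-1]);r=np.linalg.norm(P-c,axis=1);q=[]
                   ~^~
ValueError: operands could not be broadcast together with shapes (0,) (2,)
```

View pics/c1.png

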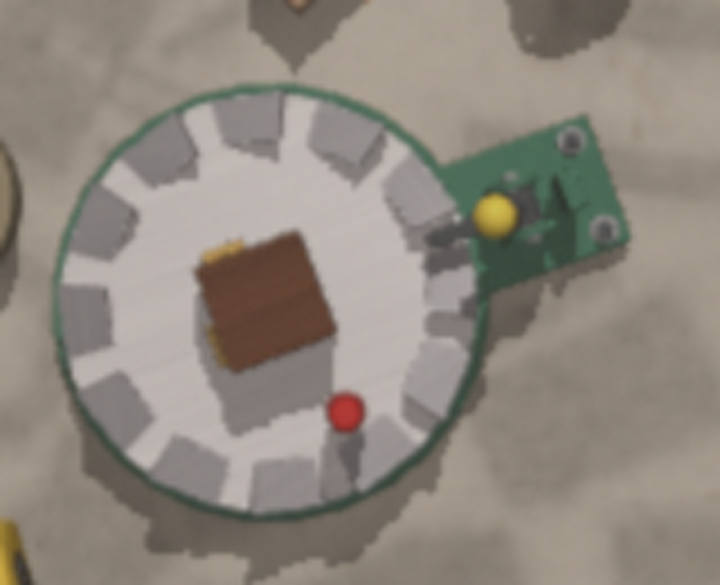

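The crop shows the pawl pointing right and slightly up from the wheel, with the ball at crop (495,215) and the post at (345,412). The ball–post distance matches the given geometry, so next I'll fit the base frame and plan the moves in it.

```bash
cat >> h.py <<'E'
from scipy.spatial.transform import Rotation as R
YAW=np.radians(21.6)
C=np.array([543.7,75.5])
ex=np.array([np.cos(YAW),np.sin(YAW)]);ey=np.array([-ex[1],ex[0]])
def base(p): p=np.array(p[:2])-C;return np.array([p@ex,p@ey])
def go(x,y,z):
    s=sense();T=R.from_euler("xyz",s["tcp_rot"],degrees=True)
    g=np.r_[C+x*ex+y*ey,z+173]-s["tool_pos"];G=R.from_euler("xyz",[180,0,np.degrees(YAW)],degrees=True)
    print("shift/100",(T.inv().apply(g)/100).round(3),"turn/60",np.degrees((T.inv()*G).as_rotvec()).round(2)/60)
def tip():
    s=sense();print("t",s["time"],"tip base",base(s["tool_pos"]).round(1),round(s["tool_pos"][2]-173,1),"F",np.round(s["ft_force"],1),"gap",s["finger_gap"])
def see():
    S={n:snapshot(n) for n in("top","side")}
    for c in"yr":
        b={n:blob(S[n],c,B[n][c]) for n in S}
        if all(b.values()):
            p=tri([ray(S[n],b[n][0]) for n in S]);q=base(p);print(c,"base",q.round(1),p[2].round(1),np.arctan2(q[1],q[0]).round(3), [b[n][1][4] for n in S])
        else: print(c,b)
E
python3 - <<'E'
from h import *
t=snapshot("top");h=cv2.cvtColor(t["img"],cv2.COLOR_RGB2HSV).astype(int)
g=((h[...,0]>55)&(h[...,0]<100)&(h[...,1]>60)).astype(np.uint8);g[:,:205]=0;g[:,300:]=0;g[:190]=0;g[305:]=0
pt=np.argwhere(g)[:,::-1].astype(np.float32);P=np.array([plane(t,p,12)[:2] for p in pt])
d=np.hypot(*(P-C).T);P=P[(d>98)&(d<116)]
b=np.linalg.lstsq(np.c_[2*P,np.ones(len(P))],(P**2).sum(1),rcond=None)[0];print("centre",b[:2],len(P))
see();tip();go(15,-78,180)
E
```

```text
centre [565.9803606   57.33904759] 19
y base [-1.000e-01 -1.159e+02] 98.4 -1.572 [62, 69]
r base [-63.9 -16.9] 68.8 -2.883 [30, 163]
t 0.45 tip base [-556.8 -469.6] 231.6 F [ 0.8 -0.5  0. ] gap 85.48950612374666
shift/100 [ 5.56  -4.137  0.517] turn/60 [-0.00016667  0.         -0.0375    ]
```

```bash
python3 -m jog '0.2 -0.15 0 0 0 -0.0375 1;0.4 -0.3 0 0 0 0 1;0.4 -0.3 0 0 0 0 1;0.4 -0.3 0 0 0 0 1;0.4 -0.3 0 0 0 0 1' 20; python3 -m jog '0.4 -0.3 0 0 0 0 1;0.4 -0.3 0 0 0 0 1;0.4 -0.3 0 0 0 0 1;0.4 -0.3 0 0 0 0 1;0.4 -0.3 0 0 0 0 1'; python3 -m jog '0.4 -0.3 0 0 0 0 1;0.4 -0.3 0 0 0 0 1;0.4 -0.3 0 0 0 0 1;0.2 -0.15 0 0 0 0 1;0 0 0 0 0 0 1'; python3 -c "
from h import *
tip();go(15,-78,140);go(15,-78,90)"
```

```text
time: 1.08
tool_pos: [317.9, -373.4, 404.9]
tcp_rot: [180.0, -0.0, 21.6]
ft_force: [0.1, -0.3, -0.3]
finger_gap: -0.1
grip_force: 0.0
time: 1.7
tool_pos: [448.7, -160.2, 405.0]
tcp_rot: [180.0, -0.0, 21.6]
ft_force: [0.9, -0.6, 0.8]
finger_gap: 0.3
grip_force: 0.0
time: 2.33
tool_pos: [540.0, -11.0, 404.5]
tcp_rot: [-180.0, 0.0, 21.8]
ft_force: [0.0, -0.1, -0.0]
finger_gap: 0.3
grip_force: 0.0
t 2.325 tip base [-35.3 -79.1] 231.5 F [ 0.  -0.1 -0. ] gap 0.2553091532544036
shift/100 [ 0.503 -0.009  0.915] turn/60 [-0.00033333  0.00016667  0.00266667]
shift/100 [ 0.503 -0.009  1.415] turn/60 [-0.00033333  0.00016667  0.00266667]
```

Move over to x 15, then go down on the inner side of the ball.

```bash
python3 -m jog '0.25 0 0 0 0 0.003 1;0.25 0 0 0 0 0 1;0 0 0.4 0 0 0 1;0 0 0.4 0 0 0 1;0 0 0 0 0 0 1'; python3 -m jog '0 0 0.3 0 0 0 1;0 0 0.3 0 0 0 1;0 0 0 0 0 0 1'; python3 - <<'E'
from h import *
tip();go(15,-78,90);see()
t=snapshot("top")["img"][180:310,200:360];s=snapshot("side")["img"][150:280,230:390]
cv2.imwrite("pics/c2.png",np.hstack([cv2.resize(a,(400,325)) for a in(t,s)])[:,:,::-1])
E
```

```text
time: 2.95
tool_pos: [584.2, 4.9, 320.8]
tcp_rot: [-179.8, 0.4, 21.4]
ft_force: [-0.4, 1.2, -0.5]
finger_gap: 0.3
grip_force: 0.0
time: 3.32
tool_pos: [585.4, 5.2, 264.2]
tcp_rot: [-179.9, 0.1, 21.4]
ft_force: [-0.1, 0.8, -0.4]
finger_gap: -0.3
grip_force: 0.0
t 3.325 tip base [ 12.9 -80.7] 91.2 F [-0.1  0.8 -0.4] gap -0.29680235771968955
shift/100 [ 0.021 -0.027  0.012] turn/60 [-0.001   0.0025 -0.0035]
y {'top': None, 'side': (array([311.19444444, 189.20833333]), [307, 185, 9, 10, 72])}
r base [-62.8 -15.9] 68.0 -2.894 [2, 162]
```

View pics/c2.png

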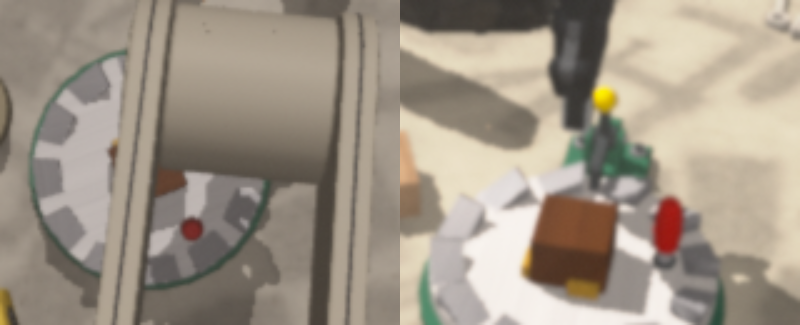

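The side view shows the shut fingers inboard of the ball and just to its left (tip right edge at crop x 588, ball at (604,99)). They need about 4 mm more overlap before pushing outward.

```bash
python3 -m jog '-0.04 0 0 0 0 0 1;0 0.06 0 0 0 0 1;0 0.06 0 0 0 0 1;0 0.05 0 0 0 0 1;0 0 0 0 0 0 1'; python3 -m jog '0 0.05 0 0 0 0 1;0 0.05 0 0 0 0 1;0 0 0 0 0 0 1'; python3 - <<'E'
from h import *
tip();S=snapshot("side");b=blob(S,"y",(270,160,360,215));print(b)
cv2.imwrite("pics/c3.png",cv2.resize(S["img"][150:230,260:370],(550,400))[:,:,::-1])
E
```

```text
time: 4.15
tool_pos: [588.9, -12.0, 264.8]
tcp_rot: [180.0, -0.0, 21.4]
ft_force: [0.8, 0.5, -0.2]
finger_gap: 0.0
grip_force: 0.4
time: 4.53
tool_pos: [592.2, -21.2, 264.5]
tcp_rot: [180.0, 0.0, 21.4]
ft_force: [0.2, -0.4, -0.0]
finger_gap: 0.0
grip_force: 0.0
t 4.525 tip base [   9.5 -107.8] 91.5 F [ 0.2 -0.4 -0. ] gap 0.004217599323820644
(array([314.5       , 183.61111111]), [312, 180, 6, 9, 36])
```

View pics/c3.png

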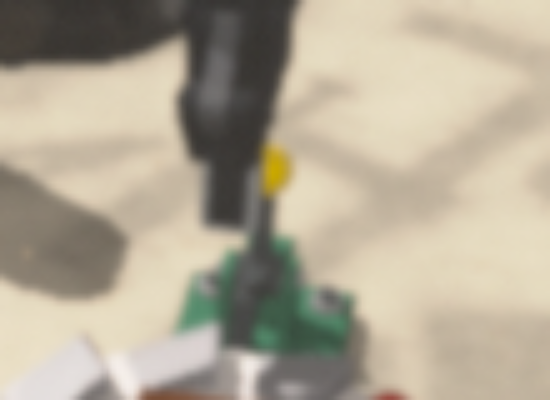

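The finger, at crop (230,190), is behind the half-hidden ball at (278,170) and is moving it outward. I'll continue.

```bash
python3 -m jog '0 0.05 0 0 0 0 1;0 0.05 0 0 0 0 1;0 0.05 0 0 0 0 1;0 0.05 0 0 0 0 1;0 0 0 0 0 0 1'; python3 - <<'E'
from h import *
tip();S=snapshot("side");b=blob(S,"y",(270,160,360,215));print(b)
cv2.imwrite("pics/c4.png",cv2.resize(S["img"][150:230,260:370],(550,400))[:,:,::-1])
E
```

```text
time: 5.2
tool_pos: [599.6, -39.9, 264.7]
tcp_rot: [180.0, -0.0, 21.4]
ft_force: [-0.3, -0.6, 0.2]
finger_gap: -0.1
grip_force: 0.0
t 5.2 tip base [   9.5 -127.9] 91.7 F [-0.3 -0.6  0.2] gap -0.08376179725875668
(array([316.06818182, 178.63636364]), [314, 174, 6, 10, 44])
```

View pics/c4.png

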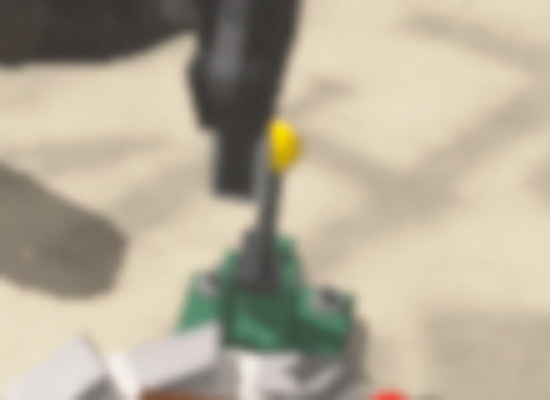

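The ball, at crop (285,147), has not yet fallen away from the finger. A little more push is needed.

```bash
cat >> h.py <<'E'
def pred(s,a):
    t=a-np.arctan2(17,47);w=np.r_[C+ey*(-133-50*np.sin(t)),52+50*np.cos(t)];E=s["extrinsics"]
    c=E[:3,:3].T@(w-E[:3,3]);return (s["fx"]*c[0]/c[2]+s["cx"],s["fy"]*c[1]/c[2]+s["cy"])
E
python3 -m jog '0 0.05 0 0 0 0 1;0 0.04 0 0 0 0 1;0 0 0 0 0 0 1;0 0 0 0 0 0 1'; python3 - <<'E'
from h import *
tip();S=snapshot("side");b=blob(S,"y",(270,160,360,215));print(b)
for a in(0,.4,.5,.6,.7,.8,.92):print(a,np.round(pred(S,a),1))
E
```

```text
time: 5.75
tool_pos: [602.8, -47.8, 264.6]
tcp_rot: [-180.0, 0.0, 21.4]
ft_force: [-0.2, -0.2, -0.3]
finger_gap: 0.2
grip_force: 0.0
t 5.75 tip base [   9.6 -136.4] 91.6 F [-0.2 -0.2 -0.3] gap 0.21062351479957245
(array([316.57142857, 178.8       ]), [315, 175, 5, 9, 35])
0 [311.1 189.1]
0.4 [312.8 182.2]
0.5 [313.2 181. ]
0.6 [313.6 180. ]
0.7 [314.  179.3]
0.8 [314.3 178.9]
0.92 [314.6 178.7]
```

```bash
python3 -m jog '0 -0.05 0 0 0 0 1;0.05 0 0 0 0 0 1;0 0 -0.25 0 0 0 1;0 0 -0.35 0 0 0 1;0 0 0 0 0 0 1'; python3 - <<'E'
from h import *
tip();go(-64,-52,120);S=snapshot("side");b=blob(S,"y",(270,160,360,215));print(b)
cv2.imwrite("pics/c5.png",cv2.resize(S["img"][150:270,240:370],(650,600))[:,:,::-1])
E
```

```text
time: 6.42
tool_pos: [607.2, -41.2, 328.8]
tcp_rot: [179.8, -0.3, 21.4]
ft_force: [0.3, -1.2, 0.1]
finger_gap: -0.0
grip_force: 0.0
t 6.425 tip base [  16.  -131.9] 155.8 F [ 0.3 -1.2  0.1] gap -0.02028115093224308
shift/100 [-0.805 -0.798  0.35 ] turn/60 [ 0.00316667 -0.00566667 -0.00266667]
(array([314.859375, 178.859375]), [311, 175, 9, 9, 64])
```

View pics/c5.png

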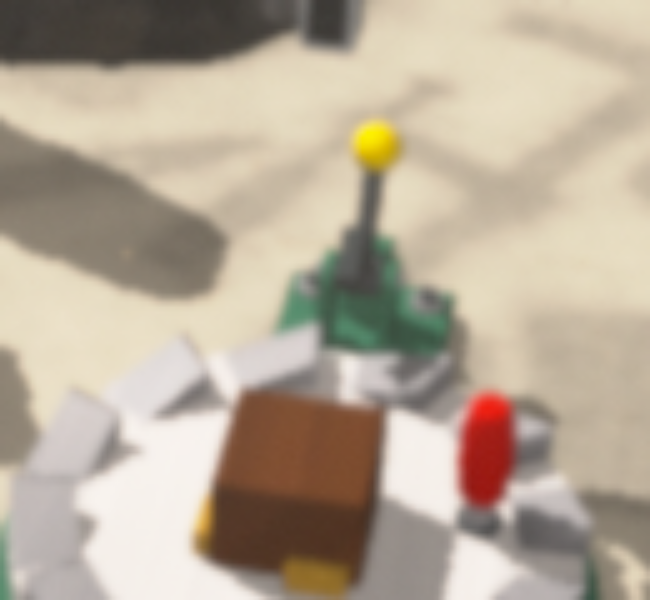

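The pawl rests thrown back, with the ball at crop (377,146). Next I go to the outer side of the post.

```bash
python3 -m jog '-0.4 -0.4 0 0 0 -0.003 1;-0.4 -0.4 0 0 0 0 1;0 0 0.35 0 0 0 1;0 0 0 0 0 0 1;0 0 0 0 0 0 1'; python3 - <<'E'
from h import *
tip();go(-64,-52,63);see()
E
```

```text
time: 7.1
tool_pos: [502.3, 3.6, 289.8]
tcp_rot: [-180.0, 0.0, 21.6]
ft_force: [0.5, 0.4, 0.7]
finger_gap: 0.0
grip_force: 0.0
t 7.1 tip base [-65.  -51.6] 116.8 F [0.5 0.4 0.7] gap 0.02784551855461294
shift/100 [0.01  0.005 0.538] turn/60 [-0.00033333  0.00066667 -0.        ]
y base [  -0.5 -159.5] 94.2 -1.574 [58, 64]
r {'top': None, 'side': (array([336.95092025, 239.27607362]), [333, 229, 9, 22, 163])}
```

```bash
python3 -m jog '0 0 0.27 0 0 0 1;0 0 0.27 0 0 0 1;0 0 0 0 0 0 1;0 -0.06 0 0 0 0 1;0 -0.06 0 0 0 0 1'; python3 -m jog '0 -0.06 0 0 0 0 1;0 -0.06 0 0 0 0 1;0 -0.06 0 0 0 0 1;0 -0.04 0 0 0 0 1;0 0 0 0 0 0 1'; python3 - <<'E'
from h import *
tip();see();S=snapshot("side");print(blob(S,"r",(270,200,380,290)))
E=S["extrinsics"]
for a in(0,-.26,-.35,-.4,-.45,-.5,-.55):
    t=np.arctan2(-16.9,-63.9)+a;c=E[:3,:3].T@(np.r_[C+66*(np.cos(t)*ex+np.sin(t)*ey),69]-E[:3,3]);print(a,(S["fx"]*c[:2]/c[2]+[S["cx"],S["cy"]]).round(1))
E
```

```text
time: 7.82
tool_pos: [498.2, 15.2, 237.3]
tcp_rot: [179.9, -0.1, 21.6]
ft_force: [1.1, -5.1, -0.2]
finger_gap: -0.2
grip_force: 3.3
time: 8.45
tool_pos: [489.2, 36.0, 235.6]
tcp_rot: [-180.0, -0.0, 21.6]
ft_force: [0.8, 0.3, -0.0]
finger_gap: 0.0
grip_force: 0.0
t 8.45 tip base [-65.2 -16.7] 62.6 F [ 0.8  0.3 -0. ] gap 0.03597158548647921
y base [  -0.5 -159.6] 94.1 -1.574 [57, 64]
r {'top': None, 'side': (array([336.43333333, 247.68333333]), [332, 236, 10, 24, 180])}
(array([336.48066298, 247.74033149]), [332, 236, 10, 24, 181])
0 [336.8 239.3]
-0.26 [336.8 245.7]
-0.35 [336.3 247.9]
-0.4 [335.8 249.1]
-0.45 [335.2 250.3]
-0.5 [334.6 251.4]
-0.55 [333.9 252.5]
```

The wheel is at about -0.345. I'll push 6 mm more, to about -0.44, then back off. After that I'll lower the pawl and seat the wheel against the steep face.

```bash
python3 -m jog '0 -0.03 0 0 0 0 1;0 -0.035 0 0 0 0 1;0 0 0 0 0 0 1;0 0.1 0 0 0 0 1;0 0.1 0 0 0 0 1'; python3 -m jog '0 0.05 -0.1 0 0 0 1;0 0 -0.45 0 0 0 1;0 0 -0.35 0 0 0 1;0 0 0 0 0 0 1'; python3 - <<'E'
from h import *
B["side"]["r"]=(310,215,360,275)
tip();see();go(14,-195,140);go(12,-195,90)
print(blob(snapshot("side"),"r",B["side"]["r"]))
E
```

```text
time: 9.22
tool_pos: [494.6, 22.2, 235.8]
tcp_rot: [180.0, -0.0, 21.6]
ft_force: [-0.0, 0.3, 0.7]
finger_gap: 0.1
grip_force: 0.0
time: 9.72
tool_pos: [497.7, 17.7, 330.3]
tcp_rot: [179.8, -0.4, 21.6]
ft_force: [-0.8, 0.6, -0.3]
finger_gap: -0.0
grip_force: 0.0
t 9.725 tip base [-64.  -36.8] 157.3 F [-0.8  0.6 -0.3] gap -0.04028244710480972
y base [  -0.5 -159.6] 94.1 -1.574 [57, 64]
r {'top': None, 'side': (array([335.56571429, 250.45714286]), [331, 240, 10, 22, 175])}
shift/100 [0.792 1.588 0.136] turn/60 [ 0.0005     -0.00116667 -0.00033333]
shift/100 [0.772 1.588 0.636] turn/60 [ 0.0005     -0.00116667 -0.00033333]
(array([335.59090909, 250.40340909]), [331, 240, 10, 22, 176])
```

```bash
python3 -m jog '0.16 0.4 0 0 0 0 1;0.16 0.4 0 0 0 0 1;0.16 0.4 0 0 0 0 1;0.16 0.4 0 0 0 0 1;0 0 0 0 0 0 1'; python3 -m jog '0 0 0.35 0 0 0 1;0 0 0.3 0 0 0 1;0 0 0 0 0 0 1'; python3 - <<'E'
from h import *
tip();see()
E
```

```text
time: 10.5
tool_pos: [615.1, -109.2, 323.1]
tcp_rot: [-179.9, 0.2, 21.5]
ft_force: [-0.0, 0.3, -0.1]
finger_gap: -0.1
grip_force: 0.0
time: 10.88
tool_pos: [612.3, -106.0, 256.4]
tcp_rot: [-179.7, 0.4, 21.6]
ft_force: [-0.8, 0.8, 0.5]
finger_gap: 0.1
grip_force: 0.0
t 10.875 tip base [  -3. -194.] 83.4 F [-0.8  0.8  0.5] gap 0.11911338617816707
y {'top': None, 'side': (array([314.95652174, 178.55072464]), [311, 174, 9, 10, 69])}
r base [-65.   12.8] 70.3 2.947 [31, 164]
```

```bash
python3 -m jog '0 -0.06 0 0 0 0 1;0 -0.05 0 0 0 0 1;0 -0.05 0 0 0 0 1;0 -0.05 0 0 0 0 1;0 -0.05 0 0 0 0 1'; python3 -m jog '0 -0.05 0 0 0 0 1;0 -0.04 0 0 0 0 1;0 0 0 0 0 0 1'; python3 - <<'E'
from h import *
tip();S=snapshot("side");print(blob(S,"y",B["side"]["y"]))
for a in(0,.1,.2,.3,.4,.5):print(a,np.round(pred(S,a),1))
E
```

```text
time: 11.6
tool_pos: [606.5, -85.2, 265.2]
tcp_rot: [179.5, -0.2, 21.6]
ft_force: [-4.3, -17.6, 22.4]
finger_gap: 0.3
grip_force: 11.0
time: 11.98
tool_pos: [601.4, -74.0, 260.7]
tcp_rot: [-180.0, 0.0, 21.6]
ft_force: [0.5, 0.5, -1.4]
finger_gap: 0.0
grip_force: 0.0
t 11.975 tip base [  -1.3 -160.3] 87.7 F [ 0.5  0.5 -1.4] gap 0.04937086776954833
(array([313.15189873, 181.78481013]), [309, 177, 9, 11, 79])
0 [311.1 189.1]
0.1 [311.6 187.1]
0.2 [312.  185.2]
0.3 [312.4 183.6]
0.4 [312.8 182.2]
0.5 [313.2 181. ]
```

The force spiked to about 28 N for a moment and is now gone. The pawl is at about 0.43, so I'll continue in small steps.

```bash
python3 -m jog '0 0 -0.03 0 0 0 1;0 -0.03 0 0 0 0 1;0 -0.03 0 0 0 0 1;0 0 0 0 0 0 1;0 0 0 0 0 0 1'; python3 - <<'E'
from h import *
tip();S=snapshot("side");print(blob(S,"y",B["side"]["y"]))
print(blob(S,"r",(310,215,360,275)))
E
```

```text
time: 12.65
tool_pos: [599.5, -68.8, 263.6]
tcp_rot: [-180.0, 0.0, 21.6]
ft_force: [-0.5, 0.5, 0.5]
finger_gap: -0.1
grip_force: 0.0
t 12.65 tip base [  -1.3 -154.7] 90.6 F [-0.5  0.5  0.5] gap -0.08153691540068408
(array([311.41666667, 188.16666667]), [307, 183, 9, 11, 72])
(array([335.56571429, 250.45714286]), [331, 240, 10, 22, 175])
```

The pawl has dropped to about 0.05 and sits on the ramp. I'll retreat and go back to the post to seat the wheel.

```bash
python3 -m jog '0 0.1 0 0 0 0 1;0 0.05 -0.3 0 0 0 1;0 0 -0.4 0 0 0 1;-0.16 -0.38 0 0 0 0 1;-0.16 -0.38 0 0 0 0 1'; python3 -m jog '-0.16 -0.38 0 0 0 0 1;-0.14 -0.13 0 0 0 0 1;0 0 0 0 0 0 1'; python3 - <<'E'
from h import *
B["side"]["r"]=(310,215,360,275)
tip();go(-64,-30,100);go(-64,-30,63);see()
E
```

```text
time: 13.32
tool_pos: [547.2, -24.3, 334.6]
tcp_rot: [179.9, -0.1, 21.5]
ft_force: [-0.3, 0.7, -0.4]
finger_gap: -0.0
grip_force: 0.0
time: 13.7
tool_pos: [500.2, 12.5, 334.0]
tcp_rot: [180.0, -0.0, 21.6]
ft_force: [0.4, -0.6, -0.7]
finger_gap: -0.3
grip_force: 0.0
t 13.7 tip base [-63.6 -42.6] 161.0 F [ 0.4 -0.6 -0.7] gap -0.28242970629155484
shift/100 [-0.004 -0.126  0.61 ] turn/60 [ 0.00033333 -0.0005      0.00083333]
shift/100 [-0.004 -0.126  0.98 ] turn/60 [ 0.00033333 -0.0005      0.00083333]
y base [-1.000e-01 -1.179e+02] 99.3 -1.571 [62, 68]
r {'top': None, 'side': (array([335.56571429, 250.45714286]), [331, 240, 10, 22, 175])}
```

```bash
python3 -m jog '0 0 0.4 0 0 0 1;0 0 0.4 0 0 0 1;0 0 0.18 0 0 0 1;0 -0.1 0 0 0 0 1;0 -0.1 0 0 0 0 1'; python3 -m jog '0 -0.08 0 0 0 0 1;0 -0.02 0 0 0 0 1;0 -0.02 0 0 0 0 1;0 -0.02 0 0 0 0 1;0 0 0 0 0 0 1'; python3 - <<'E'
from h import *
B["side"]["r"]=(310,215,360,275)
tip();see()
E
```

```text
time: 14.42
tool_pos: [494.0, 31.4, 237.2]
tcp_rot: [180.0, -0.1, 21.6]
ft_force: [0.5, 0.1, -0.1]
finger_gap: 0.2
grip_force: 0.0
time: 15.05
tool_pos: [488.3, 43.9, 236.0]
tcp_rot: [180.0, -0.0, 21.6]
ft_force: [0.8, -1.2, 1.1]
finger_gap: 0.1
grip_force: 0.7
t 15.05 tip base [-63.1  -9. ] 63.0 F [ 0.8 -1.2  1.1] gap 0.06175113166449311
y base [   0.  -116.8] 98.6 -1.57 [62, 68]
r {'top': None, 'side': (array([335.16949153, 250.33898305]), [331, 239, 10, 24, 177])}
```

```bash
python3 -m jog '0 -0.015 0 0 0 0 1;0 -0.015 0 0 0 0 1;0 0 0 0 0 0 1'; python3 -m jog '0 -0.01 0 0 0 0 1;0 0 0 0 0 0 1';  python3 - <<'E'
from h import *
B["side"]["r"]=(310,215,360,275)
tip();see()
E
```

```text
time: 15.52
tool_pos: [487.0, 46.9, 235.7]
tcp_rot: [-180.0, -0.0, 21.6]
ft_force: [2.2, -0.9, 0.8]
finger_gap: -0.2
grip_force: 1.0
time: 15.78
tool_pos: [486.6, 47.8, 235.7]
tcp_rot: [-180.0, -0.0, 21.6]
ft_force: [2.0, -1.6, 0.4]
finger_gap: -0.1
grip_force: 1.1
t 15.775 tip base [-63.3  -4.7] 62.7 F [ 2.  -1.6  0.4] gap -0.0671145830343841
y base [-1.000e-01 -1.159e+02] 98.3 -1.572 [62, 70]
r {'top': None, 'side': (array([334.35519126, 251.84699454]), [330, 240, 10, 24, 183])}
```

The ball is back exactly at its fully-down position, with the wheel at about -0.52. Back off, clear and verify.

```bash
python3 -m jog '0 0.08 0 0 0 0 1;0 0.15 0 0 0 0 1;0 0 -0.3 0 0 0 1;0 0 -0.5 0 0 0 1;0 0 -0.5 0 0 0 1'; python3 -m jog '-0.4 0.4 -0.2 0 0 0 1;-0.4 0.4 0 0 0 0 1;-0.4 0.4 0 0 0 0 1;-0.4 0.4 0 0 0 0 1;-0.4 0.4 0 0 0 0 1';python3 -m jog '0 0 0 0 0 0 1;0 0 0 0 0 0 1;0 0 0 0 0 0 1';  python3 - <<'E'
from h import *
B["side"]["r"]=(310,215,360,275);B["top"]["r"]=(225,225,300,300)
tip();see()
t=snapshot("top")["img"][180:310,200:360];s=snapshot("side")["img"][150:280,230:390]
cv2.imwrite("pics/c9.png",np.hstack([cv2.resize(a,(400,325)) for a in(t,s)])[:,:,::-1])
E
```

```text
time: 16.5
tool_pos: [495.0, 25.4, 366.6]
tcp_rot: [-180.0, 0.1, 21.6]
ft_force: [0.7, -0.3, -0.1]
finger_gap: 0.1
grip_force: 0.0
time: 17.12
tool_pos: [381.4, -235.4, 385.7]
tcp_rot: [180.0, -0.0, 21.6]
ft_force: [0.2, -0.5, -0.3]
finger_gap: 0.2
grip_force: 0.0
time: 17.5
tool_pos: [383.2, -232.4, 385.5]
tcp_rot: [-180.0, -0.0, 21.7]
ft_force: [-0.0, -0.8, 0.1]
finger_gap: 0.0
grip_force: 0.0
t 17.5 tip base [-262.6 -227.2] 212.5 F [-0.  -0.8  0.1] gap 0.002183510146096398
y base [-1.000e-01 -1.158e+02] 98.5 -1.572 [63, 69]
r base [-63.8  18.1] 68.2 2.865 [33, 166]
```

View pics/c9.png

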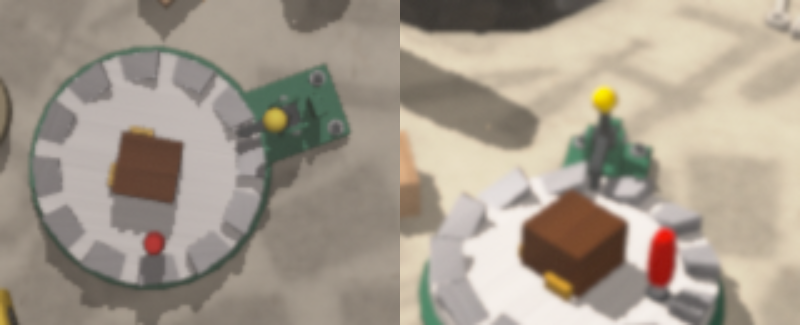

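The wheel is one notch back (2.865−2π+2.883 ≈ −0.535). The pawl is down, with the ball at crop (275,120) in the top view, and the arm is clear.

```bash
python3 -c "
from bench import *
print(hand_in())"
```

```text
the job is handed in; nothing more can be done
None
```

The job is handed in at about 17.5 s: the camera shows the pawl fully down in the next notch, the wheel at about −0.535 rad (one notch back) and the arm clear of everything; the highest force I read was about 29 N, briefly, while pushing the pawl back over, and hand-in returned no verdict.

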